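Flick the product dial round to the tart

TASK

Set the rack's product dial to the almond tart: gently flick the tabs on the wheel's edge with a fingertip to advance it, click by click, until its metal pointer points straight at the tart and rests in that click. Do not run it past the tart. Leave the three baked samples and the things around the board where they stand; nothing is to be gripped or lifted.

Things in the scene. Friction and masses are not known exactly. Their poses are not given: they have to be found in the camera images.
- board: Fixed white laminate plate on the bench, 18 mm thick. Origin on the bench, straight below the wheel's axle; x axis to the far side where the samples stand, y to the left seen from the robot, z up. It covers x -85 to +165 mm, y -140 to +140 mm. Position and yaw (up to 0.4 rad) vary.
- axis (a point): The wheel's upright axle, 50 mm above the bench. The wheel: black plastic disc, 76 mm diameter, top 36 mm above the bench, with 8 upright radial tabs on its edge at multiples of 45 deg from the pointer. A tab is 8 mm thick, spans 36 to 70 mm from the axle and 22 to 48 mm above the bench; 58 mm from the axle the gaps are 37 mm wide. Below them is the plate.
- dial (a joint): Wheel angle, rad, growing clockwise from above. Pointer at 0: board's -x (near side), pi/2: +y, pi: +x. Clicks rest at multiples of pi/4; past half-way it snaps on to the next click and coasts no further; 1 to 3 N at a tab. Starts near click 0 or 1 and settles. Stops at -0.3 and 4.6. Places: left 3pi/4, middle pi, right 5pi/4. Pushing a near-side tab to board +y turns it clockwise.
- pointer_tip (a point): Tip of the wheel's bare metal arrow pointer, a 6 mm wide bar lying along the top of the wheel over one tab, 69 mm from the axle, 52 mm above the bench (the bar's top). Turns with the wheel.
- place_left (a point): Centre of the left of three round brown card spots (80 mm diameter) on the plate's far half, on the plate's top, 115 mm from the axle, 45 deg left of the board's +x.
- place_middle (a point): Centre of the middle card spot, 115 mm from the axle along the board's +x.
- place_right (a point): Centre of the right card spot, 115 mm from the axle, 45 deg right of the board's +x.
- tart: The almond tart: a round flat tart in an aluminium foil pan, 74 mm in diameter, 29 mm high, flakes on its top; loose, standing on one of the three places (within about 4 mm of its centre). Origin: centre of its underside.
- bun: Round domed bun, 66 mm in diameter, 44 mm high, loose, on another place. Origin: centre of its underside.
- roll: Finger roll, 74 mm long, 34 mm wide and high, loose, on the remaining place. Origin: centre of its underside.
- shaker: White jar-shaped shaker, 60 mm in diameter, 100 mm high, loose on the bench left of the board. Origin: centre of its underside.
- pans: Stack of empty foil pans, 74 mm in diameter, 42 mm high, loose on the bench right of the board. Origin: centre of its underside.
- brush: Pastry brush lying loose on the bench on the left, beyond the shaker, about 200 mm long. Origin: on its underside, about mid-length.

How it is judged:
By the outcome, as a careful person would: the job done as asked, in the order asked, and still so for the second after the job is handed in, with the robot touching nothing.
It also fails if it takes over 48 s, if anything falls off the work surface, if the arm or the gripper's body presses on something with over 40 N, if the wrist force passes 120 N, or if a joint passes its speed limit or range.

ROBOT

A 6-joint arm with a two-finger parallel gripper is mounted at the origin on the work surface. World frame = base frame: x ahead of the robot, y to its left, z up, the work surface at z = 0. Lengths are in m, angles in rad, forces in N, time in s.
With the tool pointing down it reaches from about 0.225 to 0.875 m from the base axis. Payload 3.4 kg.
Tool frame: the origin (TCP) lies between the finger pads; the fingertips stand 11 mm ahead of it and the grasp point (between the pads) lies 8 mm behind it (tips_ahead is the distance from the TCP to the fingertips, in m); z points along the fingers, x is the direction in which the jaws open and shut, and the axes are right-handed (so a half turn about z gives the same grasp; the last joint's range is limited). The gripper opens to 85 mm and grips with 20 to 120 N. Pads are 22 mm wide; open, the fingers measure 114 mm over their backs; the gripper's body (76 mm by 85 mm) begins 54 mm behind the grasp point. The pads swing forward as they close: fully open they stand 13 mm farther back than shut.
Start: joints at [1.134, 0.276, 1.505, -0, 1.361, -0.121], TCP at [0.179, 0.547, 0.202] pointing down, gripper open.
Joint ranges: [-2.89, 2.89], [-0.75, 2.08], [0.22, 2.7], [-1.18, 4.32], [0.11, 2.71], [-2.7, 2.7]. Speed limits (rad/s): [2.57, 2.57, 3.14, 3.14, 3.14, 3.14].

INTERFACE

Orientations are given as a unit quaternion [w, x, y, z].
In Python, from rig import get_state, get_image, sign_off, masks_of, tips_ahead gives the robot as it stands.
- The arm moves only by the tool play_rows, never from a script. Its argument "series" is a list of rows, each an object of numbers: "fingers": the closure, from -1 (fully open) to 1 (shut); "dx", "dy", "dz": the shift along the world's x, y, z in mm; "turn": the turn about the world's z in rad. A call has 1 to 20 rows; each row shifts and turns the pose as measured when the row begins; what a row does not reach is not made up. A row lasts 1/12 s, in which the tool goes at most 41.7 mm and 7.16 degrees, less where a joint would pass 70% of its speed; a pose out of reach is approached as far as the arm can. A call with a gripper value outside its range is refused whole. The fingers move at their own pace and stop on an object; "squeeze" is the grip in N (left out, the last holds). Time passes only in rows, so rows that do not move let the fingers close. It gives the time, the measured TCP pose, the force and the opening at its end, in the units of the state.
- get_state(): the state, without advancing time (a new reading comes with each control period).
- get_image(name): name is "side" or "top" or "wrist"; returns a dict with "pixels" (480x640x3 uint8, red, green, blue), "vfov" (degrees; the focal length in pixels is half the picture's height over the tangent of half this angle, whatever the lens; pixels are square), "cx", "cy" (the principal point, pixels), "rvec" (rotation vector, rad) and "tvec" (3), from world to camera coordinates, as OpenCV has them; the wrist camera has in their place "hand_eye" (4x4, takes a point from camera to tool coordinates, whose origin is the TCP and whose axes are the tool frame's). Camera axes: x right, y down, z forward; pixel columns grow to the right and rows downward; lengths in m; the calibration is good to about 2 mm. A picture is of the moment at which its call begins: read the wrist's pose just before it. There is no depth.
- sign_off(): hands the job in, once; it reports no verdict.
Trained networks look in a picture, given as the dict that the camera call returned (one of the last four; its "shot" number tells which), for a name from the list of things; names that differ only in an ending like _2 or _b are one class to them, and where a whole thing is asked for, a point or a joint stands for the part that bears it (a point fixed in the world has none). Each returns a list of dicts, best first, with "p" (0 to 1); they miss things now and then, are a little off and sometimes report something else, mostly with a low value. They report only what shows in the picture. A call takes as long as a camera call.
- masks_of(picture, label): "region" (480x640 bool, what is visible of it) and "xy" ([column, row] in pixels, amid what is visible of it).
The state is a dict: "clock": time; "qpos": joint angles; "qd": joint speeds; "effort": joint torques, N m; "position": TCP position; "ee_rot": TCP orientation; "contact_force": force on the tool from outside, world axes, zero at the start; "moment": the same for the moment, N m; "width": finger opening in m.
Only numpy, scipy, OpenCV 4.12 (cv2) and the standard library are available. Lean on these libraries where they do the work, as an engineer would, in place of code of your own. Each camera call takes 0.05 s, during which the arm holds its last target. There are 200 camera calls.

## Working session

There is one attempt and no reset: what is moved stays moved. The work goes in short steps, Python scripts to look and compute and a tool call to move; the robot and the scene stay as the last step left them, time stands still between calls to the robot, and variables do not carry over. Pictures are saved under pics/ and viewed, about 8 in all and at most 12, crops included, and the job is handed in when it is done.

Besides the shell and the picture viewer there is one more tool, called after "Request:" as name(argument=value, ...), one argument or row to a line, values as JSON. play_rows: Moves the arm, as the interface text tells. Its arguments: {"type":"object","properties":{"series":{"type":"array"},"squeeze":{"type":"number"}},"required":["series"]}

```bash
mkdir -p pics; cat > h.py <<'E'
import numpy as np,cv2
from rig import *
def cam(im):
    f=240/np.tan(np.radians(im['vfov'])/2)
    K=np.array([[f,0,im['cx']],[0,f,im['cy']],[0,0,1]]);R=cv2.Rodrigues(np.array(im['rvec'],float))[0]
    return K,R,np.array(im['tvec'],float).ravel()
def proj(im,P):
    K,R,t=cam(im);q=(K@(R@np.atleast_2d(P).T+t[:,None])).T;return q[:,:2]/q[:,2:]
def back(im,uv,z):
    K,R,t=cam(im);d=R.T@np.linalg.inv(K)@np.array([uv[0],uv[1],1.]);c=-R.T@t;return c+d*(z-c[2])/d[2]
def save(im,n,crop=None):
    p=im['pixels'][:,:,::-1]
    if crop: a,b,c,d=crop;p=cv2.resize(p[b:d,a:c],None,fx=2,fy=2)
    cv2.imwrite('pics/'+n,p)
E
python3 - <<'E'
from h import *
for n in('top','side'):
    im=get_image(n);save(im,n+'1.png')
    for l,z in dict(board=.018,axis=.036,pointer_tip=.05,dial=.04,tart=.029,bun=.02,roll=.02,shaker=.05,pans=.03,brush=.01).items():
        print(n,l,[(round(float(m['p']),2),np.round(m['xy']).tolist(),int(m['region'].sum()),back(im,m['xy'],z).round(3).tolist()) for m in masks_of(im,l)[:2]])
print(get_state())
E
```

```text
top board [(0.66, [510.0, 316.0], 1163, [0.468, -0.321, 0.018]), (0.64, [409.0, 285.0], 13564, [0.534, -0.115, 0.018])]
top axis [(0.79, [411.0, 279.0], 13944, [0.547, -0.118, 0.036])]
top pointer_tip [(0.94, [407.0, 292.0], 1912, [0.519, -0.106, 0.05]), (0.66, [509.0, 314.0], 1226, [0.474, -0.308, 0.05])]
top dial [(0.84, [406.0, 294.0], 1965, [0.516, -0.105, 0.04])]
top tart [(0.63, [422.0, 234.0], 986, [0.64, -0.143, 0.029]), (0.44, [316.0, 249.0], 730, [0.612, 0.077, 0.029])]
top bun [(0.81, [379.0, 241.0], 762, [0.627, -0.056, 0.02]), (0.58, [421.0, 237.0], 991, [0.635, -0.144, 0.02])]
top roll [(0.78, [455.0, 265.0], 491, [0.574, -0.213, 0.02])]
top shaker [(0.92, [318.0, 252.0], 679, [0.603, 0.072, 0.05]), (0.44, [421.0, 236.0], 1021, [0.632, -0.138, 0.05])]
top pans [(0.66, [510.0, 316.0], 1202, [0.469, -0.317, 0.03]), (0.6, [379.0, 240.0], 776, [0.629, -0.054, 0.03])]
top brush [(0.94, [268.0, 243.0], 1369, [0.628, 0.177, 0.01])]
side board [(0.77, [278.0, 370.0], 19628, [0.547, -0.177, 0.018]), (0.45, [331.0, 309.0], 1082, [0.63, -0.036, 0.018])]
side axis []
side pointer_t
[... 677 characters left out ...]
0], 19945, [0.542, -0.164, 0.01])]
{'clock': 1.1, 'qpos': array([ 1.13399865e+00,  2.75909772e-01,  1.50491757e+00, -6.26614442e-06,
        1.36069794e+00, -1.20981023e-01]), 'qd': array([-0.00245001, -0.00055632,  0.00068613, -0.00118745,  0.0005914 ,
        0.00033626]), 'effort': array([ 3.20652489e-04, -4.16692686e+01, -2.46097827e+01,  4.81428026e-05,
        3.93317641e-04, -2.33338746e-06]), 'position': array([0.17859953, 0.54658804, 0.20231542]), 'ee_rot': array([-1.36624956e-05,  8.09503426e-01,  5.87115153e-01,  3.09429662e-05]), 'contact_force': array([ 0.68585224,  0.90452284, -0.23074665]), 'moment': array([-0.05160818,  0.02563623, -0.00286464]), 'width': 0.08540579677483921}
```

View pics/top1.png

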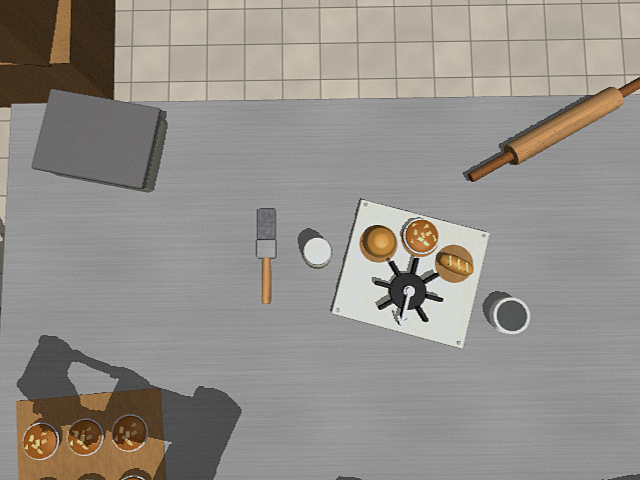

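View pics/side1.png

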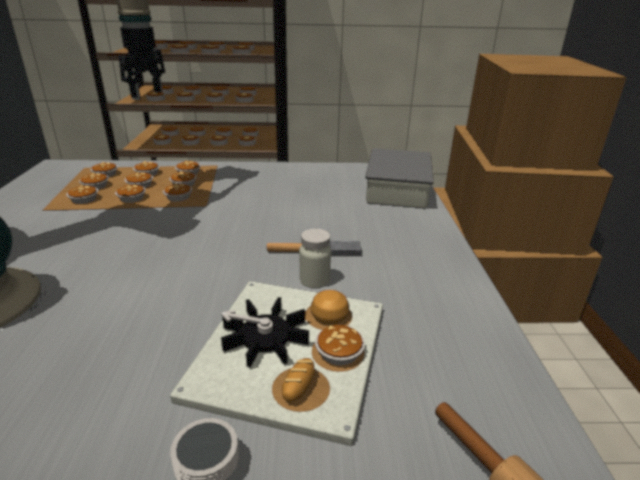

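The top view shows the tart on the middle spot (421,236), the bun on the left and the roll on the right. The pointer runs from (409,291) to (402,318), toward the board's near side, so it's at click 0. The side view agrees. The target is pi, which is 4 clicks.

```bash
cat >> h.py <<'E'
C=np.array([[165,140],[165,-140],[-85,-140],[-85,140]])/1e3
def fit(W):
    c=W.mean(0)-0;a=C-C.mean(0);b=W-W.mean(0)
    yaw=np.arctan2((a[:,0]*b[:,1]-a[:,1]*b[:,0]).sum(),(a*b).sum())
    R=np.array([[np.cos(yaw),-np.sin(yaw)],[np.sin(yaw),np.cos(yaw)]])
    return W.mean(0)-R@C.mean(0),yaw,np.abs((C-C.mean(0))@R.T+W.mean(0)-W).max()
E
python3 - <<'E'
from h import *
im=get_image('top')
g=cv2.cvtColor(im['pixels'],cv2.COLOR_RGB2GRAY)
uv=np.array([[360,199],[488,233],[463,347],[332,312]],np.float32).reshape(-1,1,2)
cs=cv2.cornerSubPix(g,uv.copy(),(4,4),(-1,-1),(3,30,.01)).reshape(-1,2);print(cs)
W=np.array([back(im,u,.018)[:2] for u in cs]);o,y,e=fit(W);print(o,y,e)
R=np.array([[np.cos(y),-np.sin(y)],[np.sin(y),np.cos(y)]])
for p in [(115,0),(81,81),(81,-81)]:print(o+R@np.array(p)/1e3)
for a in(-22.5,22.5):
    r=np.radians(a);print(a,o+R@(.066*np.array([-np.cos(r),np.sin(r)])))
print(proj(im,[*o,.05]),tips_ahead if not callable(tips_ahead) else tips_ahead())
save(im,'c.png',(320,180,500,360))
E
```

```text
[[360.83224 198.95271]
 [487.84302 232.80989]
 [461.5941  347.43268]
 [331.1121  311.6451 ]]
[ 0.52319479 -0.10847028] -0.2779908954043227 0.0032165888856681146
[ 0.63377979 -0.14002907]
[ 0.62331346 -0.05280834]
[ 0.57885673 -0.20858895]
-22.5 [ 0.45762852 -0.11602443]
22.5 [ 0.47149085 -0.06744952]
[[408.53799179 290.44471797]] 0.011
```

View pics/c.png

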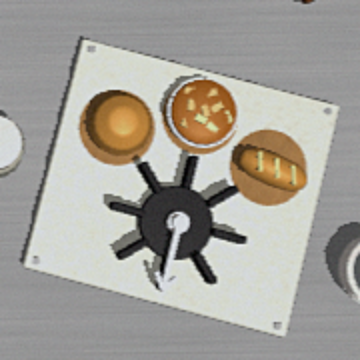

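The crop confirms it: tart in the middle, pointer at click 0, and the axle falls where the projection puts it. Next I'll shut the fingers and travel to above the near-side gap on the right.

Request:
play_rows(
  series=[
    {"fingers": 1, "dx": 15.5, "dy": -36.8, "dz": 0, "turn": -0.063},
    {"fingers": 1, "dx": 15.5, "dy": -36.8, "dz": 0, "turn": -0.063},
    {"fingers": 1, "dx": 15.5, "dy": -36.8, "dz": 0, "turn": -0.063},
    {"fingers": 1, "dx": 15.5, "dy": -36.8, "dz": 0, "turn": -0.063},
    {"fingers": 1, "dx": 15.5, "dy": -36.8, "dz": 0, "turn": -0.063},
    {"fingers": 1, "dx": 15.5, "dy": -36.8, "dz": 0, "turn": -0.063},
    {"fingers": 1, "dx": 15.5, "dy": -36.8, "dz": 0, "turn": -0.063},
    {"fingers": 1, "dx": 15.5, "dy": -36.8, "dz": 0, "turn": -0.063},
    {"fingers": 1, "dx": 15.5, "dy": -36.8, "dz": 0, "turn": -0.063},
    {"fingers": 1, "dx": 15.5, "dy": -36.8, "dz": 0, "turn": -0.063},
    {"fingers": 1, "dx": 15.5, "dy": -36.8, "dz": 0, "turn": -0.063},
    {"fingers": 1, "dx": 15.5, "dy": -36.8, "dz": 0, "turn": -0.063},
    {"fingers": 1, "dx": 15.5, "dy": -36.8, "dz": 0, "turn": -0.063},
    {"fingers": 1, "dx": 15.5, "dy": -36.8, "dz": 0, "turn": -0.063},
    {"fingers": 1, "dx": 15.5, "dy": -36.8, "dz": 0, "turn": -0.063},
    {"fingers": 1, "dx": 15.5, "dy": -36.8, "dz": 0, "turn": -0.063},
    {"fingers": 1, "dx": 15.5, "dy": -36.8, "dz": 0, "turn": -0.063},
    {"fingers": 1, "dx": 15.5, "dy": -36.8, "dz": 0, "turn": -0.063},
    {"fingers": 1},
  ],
)

```text
invalid input at $.series[18]: expected keys fingers, dx, dy, dz, turn
```

Request:
play_rows(
  series=[
    {"fingers": 1, "dx": 15.5, "dy": -36.8, "dz": 0, "turn": -0.063},
    {"fingers": 1, "dx": 15.5, "dy": -36.8, "dz": 0, "turn": -0.063},
    {"fingers": 1, "dx": 15.5, "dy": -36.8, "dz": 0, "turn": -0.063},
    {"fingers": 1, "dx": 15.5, "dy": -36.8, "dz": 0, "turn": -0.063},
    {"fingers": 1, "dx": 15.5, "dy": -36.8, "dz": 0, "turn": -0.063},
    {"fingers": 1, "dx": 15.5, "dy": -36.8, "dz": 0, "turn": -0.063},
    {"fingers": 1, "dx": 15.5, "dy": -36.8, "dz": 0, "turn": -0.063},
    {"fingers": 1, "dx": 15.5, "dy": -36.8, "dz": 0, "turn": -0.063},
    {"fingers": 1, "dx": 15.5, "dy": -36.8, "dz": 0, "turn": -0.063},
    {"fingers": 1, "dx": 15.5, "dy": -36.8, "dz": 0, "turn": -0.063},
    {"fingers": 1, "dx": 15.5, "dy": -36.8, "dz": 0, "turn": -0.063},
    {"fingers": 1, "dx": 15.5, "dy": -36.8, "dz": 0, "turn": -0.063},
    {"fingers": 1, "dx": 15.5, "dy": -36.8, "dz": 0, "turn": -0.063},
    {"fingers": 1, "dx": 15.5, "dy": -36.8, "dz": 0, "turn": -0.063},
    {"fingers": 1, "dx": 15.5, "dy": -36.8, "dz": 0, "turn": -0.063},
    {"fingers": 1, "dx": 15.5, "dy": -36.8, "dz": 0, "turn": -0.063},
    {"fingers": 1, "dx": 15.5, "dy": -36.8, "dz": 0, "turn": -0.063},
    {"fingers": 1, "dx": 15.5, "dy": -36.8, "dz": 0, "turn": -0.063},
  ],
)

```text
clock: 2.65
position: [0.4602, -0.1372, 0.2052]
ee_rot: [0.001, 0.999, 0.039, 0.01]
contact_force: [0.5, 0.7, -1.0]
width: 0.0003
```

Request:
play_rows(
  series=[
    {"fingers": 1, "dx": 0, "dy": 0, "dz": 0, "turn": 0},
    {"fingers": 1, "dx": 0, "dy": 0, "dz": 0, "turn": 0},
  ],
)

```text
clock: 2.82
position: [0.4638, -0.146, 0.205]
ee_rot: [0.003, 0.999, 0.034, 0.011]
contact_force: [-0.1, 0.7, -0.5]
width: -0.0002
```

```bash
cat >> h.py <<'E'
from scipy.spatial.transform import Rotation as Ro
def wrist():
    s=get_state();im=get_image('wrist');q=s['ee_rot'];T=np.eye(4);T[:3,:3]=Ro.from_quat([q[1],q[2],q[3],q[0]]).as_matrix();T[:3,3]=s['position']
    M=np.linalg.inv(T@np.array(im['hand_eye']));im['rvec']=cv2.Rodrigues(M[:3,:3])[0];im['tvec']=M[:3,3]
    print(s['position'].round(4),'yaw',np.degrees(2*np.arctan2(q[2],q[1])).round(1),s['contact_force'].round(1));return im
def draw(im,pts):
    p=im['pixels'].copy()
    for u,v in pts: cv2.circle(p,(int(u),int(v)),3,(0,255,0),1)
    im2=dict(im);im2['pixels']=p;return im2
O=np.array([.5232,-.1085]);Y=-.278;RB=np.array([[np.cos(Y),-np.sin(Y)],[np.sin(Y),np.cos(Y)]])
def pol(r,a,z): a=np.radians(a);return [*(O+RB@(r*np.array([-np.cos(a),np.sin(a)]))),z]
E
python3 - <<'E'
from h import *
im=wrist()
P=[[*O,.05],pol(.069,0,.052)]+[pol(.07,k*45,.048) for k in range(1,8)]
save(draw(im,proj(im,P)),'w1.png');print(proj(im,P).round())
E
```

```text
[ 0.4638 -0.146   0.205 ] yaw 3.9 [-0.1  0.7 -0.5]
[[392. 166.]
 [309. 136.]
 [356.  80.]
 [428.  77.]
 [475. 127.]
 [471. 195.]
 [423. 242.]
 [359. 245.]
 [312. 203.]]
```

View pics/w1.png

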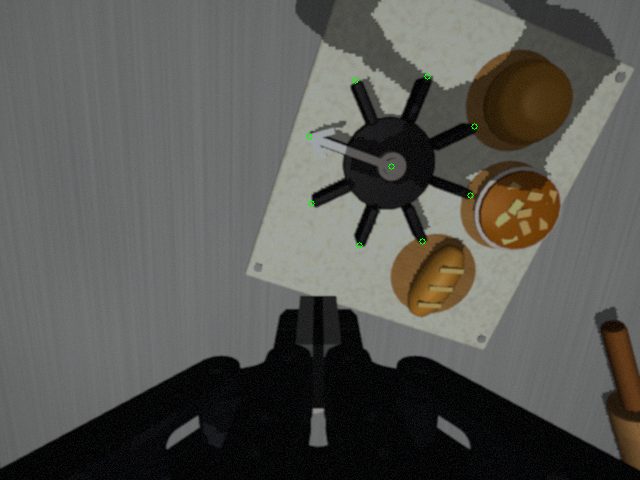

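The projected axle, pointer and tabs land on the wrist picture almost exactly: pointer tip (309,136), axle (392,166). I'll move over the gap and go down part way.

Request:
play_rows(
  series=[
    {"fingers": 1, "dx": -3, "dy": 15, "dz": -10, "turn": 0.02},
    {"fingers": 1, "dx": -3, "dy": 15, "dz": -30, "turn": 0.02},
    {"fingers": 1, "dx": 0, "dy": 0, "dz": -35, "turn": 0},
    {"fingers": 1, "dx": 0, "dy": 0, "dz": -30, "turn": 0},
    {"fingers": 1, "dx": 0, "dy": 0, "dz": -8, "turn": 0},
    {"fingers": 1, "dx": 0, "dy": 0, "dz": 0, "turn": 0},
    {"fingers": 1, "dx": 0, "dy": 0, "dz": 0, "turn": 0},
  ],
)

```text
clock: 3.45
position: [0.457, -0.1086, 0.0924]
ee_rot: [0.005, 0.998, 0.06, 0.015]
contact_force: [-0.3, -0.3, -0.3]
width: -0.0001
```

Request:
play_rows(
  series=[
    {"fingers": 1, "dx": 0, "dy": -7, "dz": -6, "turn": 0},
    {"fingers": 1, "dx": 0, "dy": 0, "dz": -6, "turn": 0},
    {"fingers": 1, "dx": 0, "dy": 0, "dz": 0, "turn": 0},
    {"fingers": 1, "dx": 0, "dy": 0, "dz": 0, "turn": 0},
  ],
)

```text
clock: 3.78
position: [0.4611, -0.1174, 0.0844]
ee_rot: [0.007, 0.998, 0.061, 0.02]
contact_force: [0.3, -0.3, -0.4]
width: 0.0002
```

```bash
python3 - <<'E'
from h import *
im=wrist()
P=[[*O,.05],pol(.069,0,.052),pol(.07,-45,.048),pol(.066,-22.5,.03)]
save(draw(im,proj(im,P)),'w2.png')
E
```

```text
[ 0.4611 -0.1174  0.0844] yaw 7.0 [ 0.3 -0.3 -0.4]
```

View pics/w2.png

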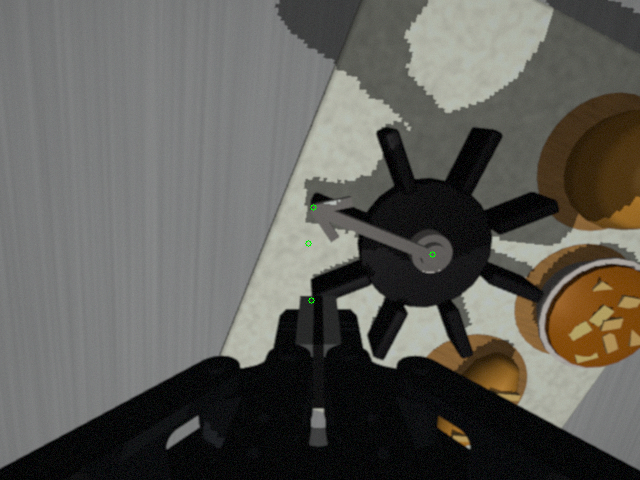

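The wrist view shows the fingertips (318,297) lined up toward the gap at (308,243), between the pointer tab and the next one. Going down now.

Request:
play_rows(
  series=[
    {"fingers": 1, "dx": -4, "dy": 1, "dz": -12, "turn": 0},
    {"fingers": 1, "dx": -1, "dy": 0, "dz": -12, "turn": 0},
    {"fingers": 1, "dx": 0, "dy": 0, "dz": -8, "turn": 0},
    {"fingers": 1, "dx": 0, "dy": 0, "dz": 0, "turn": 0},
    {"fingers": 1, "dx": 0, "dy": 0, "dz": 0, "turn": 0},
  ],
)

```text
clock: 4.25
position: [0.4589, -0.1182, 0.0542]
ee_rot: [0.009, 0.998, 0.06, 0.023]
contact_force: [0.5, -0.4, 0.9]
width: -0.0001
```

Request:
play_rows(
  series=[
    {"fingers": 1, "dx": -1, "dy": 1, "dz": -8, "turn": 0},
    {"fingers": 1, "dx": 0, "dy": 0, "dz": -4, "turn": 0},
    {"fingers": 1, "dx": 0, "dy": 0, "dz": 0, "turn": 0},
    {"fingers": 1, "dx": -1, "dy": 6, "dz": 0, "turn": -0.09},
    {"fingers": 1, "dx": 0, "dy": 6, "dz": 0, "turn": -0.09},
    {"fingers": 1, "dx": 0, "dy": 6, "dz": 0, "turn": -0.09},
    {"fingers": 1, "dx": 1, "dy": 6, "dz": 0, "turn": -0.09},
    {"fingers": 1, "dx": 0, "dy": 0, "dz": 0, "turn": 0},
  ],
)

```text
clock: 4.92
position: [0.4598, -0.0936, 0.0425]
ee_rot: [0.014, 0.991, -0.128, 0.023]
contact_force: [0.2, -0.6, -0.2]
width: 0.0003
```

Request:
play_rows(
  series=[
    {"fingers": 1, "dx": 2, "dy": 6, "dz": 0, "turn": -0.09},
    {"fingers": 1, "dx": 3, "dy": 6, "dz": 0, "turn": -0.09},
    {"fingers": 1, "dx": 3, "dy": 6, "dz": 0, "turn": -0.09},
    {"fingers": 1, "dx": 4, "dy": 6, "dz": 0, "turn": -0.09},
    {"fingers": 1, "dx": 0, "dy": 0, "dz": 0, "turn": 0},
  ],
)

```text
clock: 5.33
position: [0.473, -0.0698, 0.0432]
ee_rot: [0.018, 0.952, -0.306, 0.021]
contact_force: [0.4, -0.7, 0.1]
width: -0.0003
```

```bash
python3 - <<'E'
from h import *
im=wrist();print(pol(.066,22.5,0))
P=[[*O,.05],pol(.069,45,.052)]
save(draw(im,proj(im,P)),'w3.png')
E
```

```text
[ 0.473  -0.0698  0.0432] yaw -35.6 [ 0.4 -0.7  0.1]
[np.float64(0.4714964346066481), np.float64(-0.06747876981835649), 0]
```

View pics/w3.png

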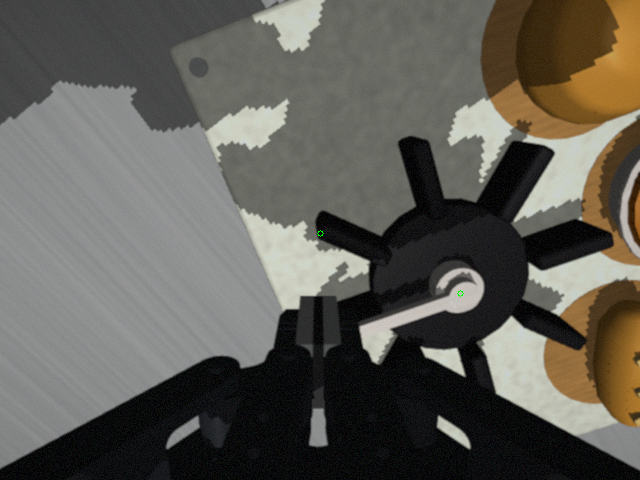

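The wrist view shows the pointer bar going behind the finger from (460,293) to (360,330), with the tab at (320,233) bare. So the pointer isn't at 45 deg yet, or the finger slipped past it. I'll check with the fixed cameras.

```bash
python3 - <<'E'
from h import *
im=wrist();s=get_state();q=s['ee_rot'];z=Ro.from_quat([q[1],q[2],q[3],q[0]]).apply([0,0,1]);print(z, proj(im,s['position']+.011*z),proj(im,pol(.069,0,.052)),proj(im,pol(.069,-10,.052)))
a=get_image('side');t=get_image('top')
A=cv2.resize(a['pixels'][270:450,170:400],None,fx=1.7,fy=1.7);B=cv2.resize(t['pixels'][180:360,320:500],(int(180*1.7),int(180*1.7)))
cv2.imwrite('pics/s2.png',np.hstack([A,B])[:,:,::-1])
E
```

```text
[ 0.4724 -0.0702  0.0431] yaw -35.4 [ 0.2 -0.3 -0.2]
[ 0.02686685 -0.04735243 -0.99851686] [[316.87521494 277.07197782]] [[315.33594668 344.33251913]] [[326.28848254 364.86349032]]
```

View pics/s2.png

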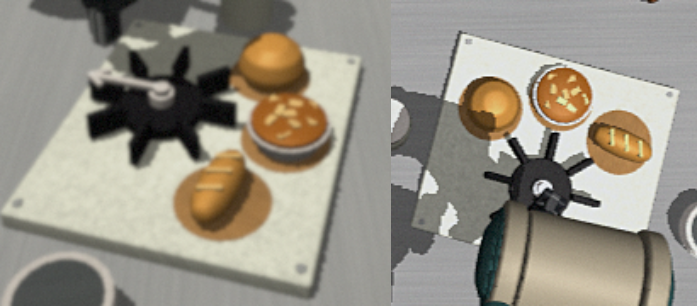

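```bash
python3 - <<'E'
from h import *
im=wrist();s=get_state();q=s['ee_rot'];R=Ro.from_quat([q[1],q[2],q[3],q[0]])
print(np.array(im['hand_eye']).round(4))
for y in(-.011,0,.011):
  for z in(-.013,-.002,.011): print(y,z,proj(im,s['position']+R.apply([0,y,z])).round())
a=get_image('side')
for z in(-.013,-.002,.011): print(z,((proj(a,s['position']+R.apply([0,0,z]))-[170,270])*1.7).round())
print(((proj(a,[pol(.069,0,.052),pol(.07,45,.048),[*O,.05]])-[170,270])*1.7).round())
A=cv2.resize(a['pixels'][250:370,190:310],None,fx=5,fy=5);cv2.imwrite('pics/s3.png',A[:,:,::-1])
E
```

```text
[ 0.4715 -0.0706  0.0429] yaw -35.6 [-0.4  0.4 -0. ]
[[ 1.000e+00 -1.400e-03 -1.000e-04  2.000e-04]
 [ 1.300e-03  9.569e-01  2.905e-01 -7.370e-02]
 [-3.000e-04 -2.905e-01  9.569e-01 -1.727e-01]
 [ 0.000e+00  0.000e+00  0.000e+00  1.000e+00]]
-0.011 -0.013 [[317. 273.]]
-0.011 -0.002 [[317. 264.]]
-0.011 0.011 [[317. 255.]]
0 -0.013 [[317. 298.]]
0 -0.002 [[317. 287.]]
0 0.011 [[317. 276.]]
0.011 -0.013 [[317. 321.]]
0.011 -0.002 [[317. 310.]]
0.011 0.011 [[317. 298.]]
-0.013 [[107.  56.]]
-0.002 [[108.  66.]]
0.011 [[109.  77.]]
[[ 88.  73.]
 [129.  48.]
 [159.  88.]]
```

View pics/s3.png

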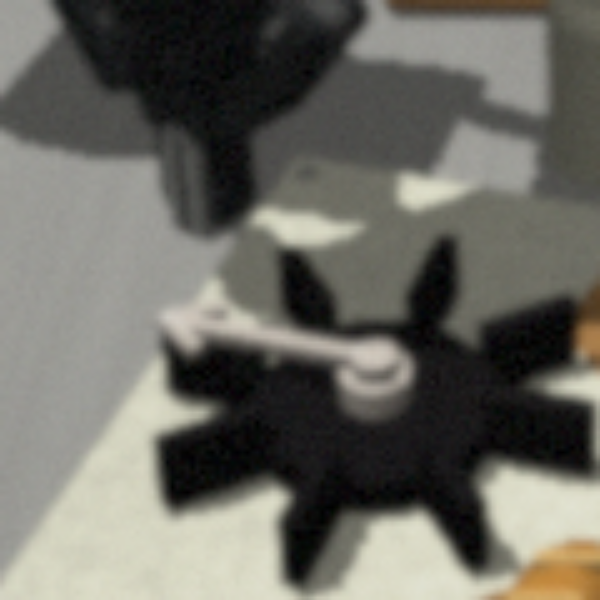

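The close side view shows the fingertips (200,235) well above tab height, with the pointer untouched at click 0. The wrist view agrees: the real tips are about 30 mm higher than the stated offset implies, roughly z = 65 mm, so the sweep passed over the tabs. The finger is now above the gap at +22.5 deg, which will work just as well. I'll go down in stages and watch the force.

Request:
play_rows(
  series=[
    {"fingers": 1, "dx": 1, "dy": 2, "dz": -6, "turn": 0},
    {"fingers": 1, "dx": 0, "dy": 0, "dz": -6, "turn": 0},
    {"fingers": 1, "dx": 0, "dy": 0, "dz": 0, "turn": 0},
    {"fingers": 1, "dx": 0, "dy": 0, "dz": 0, "turn": 0},
  ],
)

```text
clock: 5.97
position: [0.4719, -0.0692, 0.0296]
ee_rot: [0.018, 0.952, -0.305, 0.02]
contact_force: [-0.2, -0.8, 0.6]
width: -0.0001
```

```bash
cat >> h.py <<'E'
def angle(names=('side','top')):
    for n in names:
        im=get_image(n);g=cv2.GaussianBlur(cv2.cvtColor(im['pixels'],cv2.COLOR_RGB2GRAY),(3,3),0).astype(float);A=np.arange(-30,275,1.)
        v=[np.min([g[int(round(y)),int(round(x))] for x,y in proj(im,[pol(r,a,.05) for r in np.linspace(.018,.036,7)])]) for a in A]
        v=np.array(v);i=np.argsort(-v)[:5];print(n,[(A[k],v[k]) for k in i])
E
python3 - <<'E'
from h import *
angle()
im=wrist();a=get_image('side');W=im['pixels'][150:450,170:470]
A=cv2.resize(a['pixels'][260:360,190:290],(300,300));cv2.imwrite('pics/s4.png',np.hstack([A,W])[:,:,::-1])
E
```

```text
side [(np.float64(6.0), np.float64(167.0)), (np.float64(7.0), np.float64(167.0)), (np.float64(5.0), np.float64(167.0)), (np.float64(2.0), np.float64(158.0)), (np.float64(3.0), np.float64(158.0))]
top [(np.float64(38.0), np.float64(57.0)), (np.float64(41.0), np.float64(56.0)), (np.float64(40.0), np.float64(56.0)), (np.float64(39.0), np.float64(56.0)), (np.float64(-30.0), np.float64(55.0))]
[ 0.4719 -0.0692  0.0298] yaw -35.6 [-0.2 -0.1  0.7]
```

View pics/s4.png

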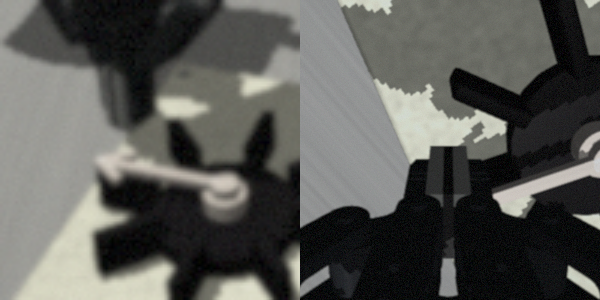

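The side crop puts the tip at (118,125), still above the pointer's height, and the wrist crop shows it over the gap behind the bare tab. There's no contact, so I'll keep going down with force checks.

Request:
play_rows(
  series=[
    {"fingers": 1, "dx": 0, "dy": 1, "dz": -5, "turn": 0},
    {"fingers": 1, "dx": 0, "dy": 0, "dz": -5, "turn": 0},
    {"fingers": 1, "dx": 0, "dy": 0, "dz": -3, "turn": 0},
    {"fingers": 1, "dx": 0, "dy": 0, "dz": 0, "turn": 0},
  ],
)

```text
clock: 6.5
position: [0.4729, -0.0682, 0.0164]
ee_rot: [0.018, 0.952, -0.305, 0.021]
contact_force: [-0.6, 0.2, 0.1]
width: 0.0003
```

```bash
python3 - <<'E'
from h import *
im=wrist();f=240/np.tan(np.radians(im['vfov'])/2)
H=np.linalg.inv(np.array(im['hand_eye']))
for y in(-.011,-.008,-.005,0):
  best=min(np.arange(-.05,.02,.001),key=lambda z:abs((lambda p:im['cy']+f*p[1]/p[2])(H@[0,y,z,1])-297));print(y,best)
a=get_image('side');g=cv2.cvtColor(a['pixels'],cv2.COLOR_RGB2GRAY)
print(g[285:330:2,220:246:2])
s=get_state();q=s['ee_rot'];R=Ro.from_quat([q[1],q[2],q[3],q[0]])
for z in(-.035,-.025,.011):
  for y in(-.011,.011): print(z,y,proj(a,[s['position']+R.apply([x,y,z]) for x in(-.01,.01)]).round(1).tolist())
E
```

```text
[ 0.4729 -0.0682  0.0164] yaw -35.6 [-0.6  0.2  0.1]
-0.011 -0.03599999999999999
-0.008 -0.029999999999999985
-0.005 -0.02299999999999998
0 -0.011999999999999969
[[110  39  23  14  17  20  21  17  26  24  24  21  27]
 [139  83  38  28  25  27  23   3  20  27  18  17  30]
 [152 138  75  72  51  31  25  19  14  15  16  35  79]
 [156 149  93  77  75  66  30  18   9  18  21  72 115]
 [156 151  97  72  64  75  51  10  20  20  25 124 193]
 [156 151 104  75  67  76  56  21   9  19  24 119 205]
 [157 153 115  77  63  76  58  22  18  13  15 101 199]
 [157 155 126  77  61  80  62  33  16  19  15  87 177]
 [155 152 133  88  62  79  64  34  22   9  15  53 107]
 [155 154 147 115  69  75  68  38  20  14  23  62  93]
 [152 156 154 128  74  66  70  44  22  22  53  89 100]
 [153 155 152 134  91  72  77  52  39  64  94 104 101]
 [153 156 158 152 149 138 120 116  89  98 105 107 101]
 [154 162 175 182 189 182 166 149 114 110 103 106 103]
 [154 187 205 204 199 183 158 147 146 140 113 111 107]
 [148 147 187 200 182 175 180 184 190 189 174 160 152]
 [151 109 127 181 182 130 104 118 131 147 163 175 185]
 [149  99  55 120 149  98  40  48  57  68  80  95 121]
 [165 139  31  44  64  39  19  12  20  21  25  40  78]
 [194 169  45  20  15   8   0  13  15   6  16   9  35]
 [207 172  48  20  12   6  16  11  15  12   6  13  18]
 [211 180  76  26  19   2  16  12  13  19  10  18  24]
 [214 203 151  86  59  41  33  11   6   8  15  22  27]]
-0.035 -0.011 [[234.0, 298.5], [243.1, 302.4]]
-0.035 0.011 [[224.3, 305.1], [233.5, 309.1]]
-0.025 -0.011 [[234.6, 303.7], [243.7, 307.6]]
-0.025 0.011 [[225.0, 310.3], [234.1, 314.4]]
0.011 -0.011 [[236.6, 321.6], [245.5, 325.7]]
0.011 0.011 [[227.3, 328.4], [236.2, 332.7]]
```

Both cameras now put the tips about 35 mm behind the TCP (wrist -36, side -35), so they're at z ≈ 51 mm. They need to go down about 20 mm more.

Request:
play_rows(
  series=[
    {"fingers": 1, "dx": 0, "dy": 1, "dz": -5, "turn": 0},
    {"fingers": 1, "dx": 0, "dy": 0, "dz": -5, "turn": 0},
    {"fingers": 1, "dx": 0, "dy": 0, "dz": -5, "turn": 0},
    {"fingers": 1, "dx": 0, "dy": 0, "dz": -2, "turn": 0},
    {"fingers": 1, "dx": 0, "dy": 0, "dz": 0, "turn": 0},
  ],
)

```text
clock: 7.02
position: [0.4735, -0.0673, -0.0018]
ee_rot: [0.018, 0.952, -0.305, 0.022]
contact_force: [-0.4, 0.5, 0.2]
width: -0.0002
```

```bash
python3 - <<'E'
from h import *
angle(('side',))
im=wrist();a=get_image('side');W=im['pixels'][150:450,170:470]
print(pol(.066,22.5,0),pol(.064,67.5,0),pol(.066,45,0))
A=cv2.resize(a['pixels'][260:360,190:290],(300,300));cv2.imwrite('pics/s5.png',np.hstack([A,W])[:,:,::-1])
E
```

```text
side [(np.float64(6.0), np.float64(168.0)), (np.float64(7.0), np.float64(168.0)), (np.float64(5.0), np.float64(168.0)), (np.float64(2.0), np.float64(159.0)), (np.float64(3.0), np.float64(159.0))]
[ 0.4735 -0.0673 -0.0017] yaw -35.6 [-0.1  0.7 -0.1]
[np.float64(0.4714964346066481), np.float64(-0.06747876981835649), 0] [np.float64(0.515875343837957), np.float64(-0.04492052680221513), 0] [np.float64(0.49113027934097303), np.float64(-0.050815227166504516), 0]
```

View pics/s5.png

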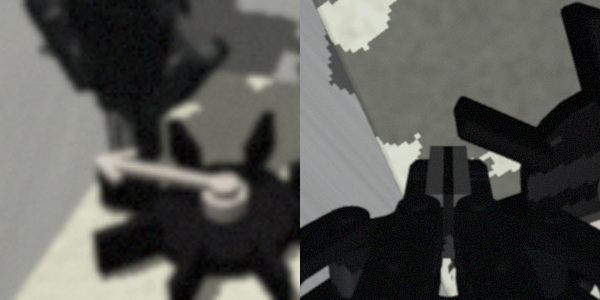

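The TCP is below plate level with no contact, which confirms the tip offset. The finger now stands in the gap behind the pointer, at tab height. First arc push, gap to gap.

Request:
play_rows(
  series=[
    {"fingers": 1, "dx": 3, "dy": 5, "dz": 0, "turn": -0.09},
    {"fingers": 1, "dx": 4, "dy": 4, "dz": 0, "turn": -0.09},
    {"fingers": 1, "dx": 4, "dy": 4, "dz": 0, "turn": -0.09},
    {"fingers": 1, "dx": 5, "dy": 4, "dz": 0, "turn": -0.09},
    {"fingers": 1, "dx": 0, "dy": 0, "dz": 0, "turn": 0},
  ],
)

```text
clock: 7.58
position: [0.4884, -0.0511, -0.0007]
ee_rot: [0.024, 0.878, -0.478, 0.017]
contact_force: [-1.6, -0.9, -0.3]
width: 0.0004
```

```bash
python3 - <<'E'
from h import *
angle(('side',))
E
```

```text
side [(np.float64(17.0), np.float64(171.0)), (np.float64(20.0), np.float64(169.0)), (np.float64(18.0), np.float64(169.0)), (np.float64(19.0), np.float64(169.0)), (np.float64(13.0), np.float64(158.0))]
```

The wheel is turning, at about 2 N. I'll finish the arc.

Request:
play_rows(
  series=[
    {"fingers": 1, "dx": 6, "dy": 3, "dz": 0, "turn": -0.1},
    {"fingers": 1, "dx": 6, "dy": 2, "dz": 0, "turn": -0.1},
    {"fingers": 1, "dx": 6, "dy": 1, "dz": 0, "turn": -0.1},
    {"fingers": 1, "dx": 6, "dy": 1, "dz": 0, "turn": -0.1},
    {"fingers": 1, "dx": 0, "dy": 0, "dz": 0, "turn": 0},
    {"fingers": 1, "dx": 0, "dy": 0, "dz": 0, "turn": 0},
  ],
)

```text
clock: 8.13
position: [0.5079, -0.0442, -0.0006]
ee_rot: [0.027, 0.766, -0.643, 0.009]
contact_force: [-0.3, -0.4, 0.1]
width: -0.0001
```

```bash
python3 - <<'E'
from h import *
angle()
wrist()
E
```

```text
side [(np.float64(49.0), np.float64(177.0)), (np.float64(50.0), np.float64(176.0)), (np.float64(48.0), np.float64(174.0)), (np.float64(47.0), np.float64(170.0)), (np.float64(46.0), np.float64(162.0))]
top [(np.float64(38.0), np.float64(192.0)), (np.float64(39.0), np.float64(192.0)), (np.float64(40.0), np.float64(192.0)), (np.float64(37.0), np.float64(190.0)), (np.float64(33.0), np.float64(190.0))]
[ 5.077e-01 -4.420e-02 -5.000e-04] yaw -80.1 [ 1.  -0.7 -0.7]
```

It's at click 1 (side 48, top 38 deg). Now I'll lift, go back over the wheel to the -22.5 deg gap, and sweep the next two.

Request:
play_rows(
  series=[
    {"fingers": 1, "dx": 0, "dy": 0, "dz": 12, "turn": 0},
    {"fingers": 1, "dx": 0, "dy": 0, "dz": 14, "turn": 0},
    {"fingers": 1, "dx": 0, "dy": 0, "dz": 10, "turn": 0},
    {"fingers": 1, "dx": -4, "dy": -5.5, "dz": 3, "turn": 0.115},
    {"fingers": 1, "dx": -4, "dy": -5.5, "dz": 0, "turn": 0.115},
    {"fingers": 1, "dx": -4, "dy": -5.5, "dz": 0, "turn": 0.115},
    {"fingers": 1, "dx": -4, "dy": -5.5, "dz": 0, "turn": 0.115},
    {"fingers": 1, "dx": -4, "dy": -5.5, "dz": 0, "turn": 0.115},
    {"fingers": 1, "dx": -4, "dy": -5.5, "dz": 0, "turn": 0.115},
    {"fingers": 1, "dx": -4, "dy": -5.5, "dz": 0, "turn": 0.115},
    {"fingers": 1, "dx": -4, "dy": -5.5, "dz": 0, "turn": 0.115},
    {"fingers": 1, "dx": -4, "dy": -5.5, "dz": 0, "turn": 0.115},
    {"fingers": 1, "dx": -4, "dy": -5.5, "dz": 0, "turn": 0.115},
    {"fingers": 1, "dx": -4, "dy": -5.5, "dz": 0, "turn": 0.115},
    {"fingers": 1, "dx": -4, "dy": -5.5, "dz": 0, "turn": 0.115},
    {"fingers": 1, "dx": 0, "dy": 0, "dz": 0, "turn": 0.1},
    {"fingers": 1, "dx": 0, "dy": 0, "dz": 0, "turn": 0},
  ],
)

```text
clock: 9.7
position: [0.4473, -0.112, 0.0407]
ee_rot: [0.015, 0.995, 0.093, 0.025]
contact_force: [0.1, 1.1, -0.3]
width: -0.0001
```

```bash
python3 - <<'E'
from h import *
angle()
wrist()
E
```

```text
side [(np.float64(58.0), np.float64(98.0)), (np.float64(55.0), np.float64(98.0)), (np.float64(57.0), np.float64(98.0)), (np.float64(56.0), np.float64(98.0)), (np.float64(53.0), np.float64(97.0))]
top [(np.float64(42.0), np.float64(132.0)), (np.float64(43.0), np.float64(132.0)), (np.float64(41.0), np.float64(124.0)), (np.float64(44.0), np.float64(122.0)), (np.float64(39.0), np.float64(108.0))]
[ 0.4476 -0.1118  0.0407] yaw 10.5 [ 0.2 -0.3  0.6]
```

Request:
play_rows(
  series=[
    {"fingers": 1, "dx": 6, "dy": -3, "dz": 0, "turn": -0.035},
    {"fingers": 1, "dx": 5, "dy": -2, "dz": 0, "turn": -0.03},
    {"fingers": 1, "dx": 0, "dy": 0, "dz": 0, "turn": 0},
    {"fingers": 1, "dx": 0, "dy": 0, "dz": 0, "turn": 0},
  ],
)

```text
clock: 10.18
position: [0.4592, -0.1158, 0.0407]
ee_rot: [0.015, 0.998, 0.056, 0.024]
contact_force: [-0.1, 0.1, -0.6]
width: -0.0005
```

Request:
play_rows(
  series=[
    {"fingers": 1, "dx": 0, "dy": -1, "dz": -8, "turn": 0},
    {"fingers": 1, "dx": 0, "dy": 0, "dz": -10, "turn": 0},
    {"fingers": 1, "dx": 0, "dy": 0, "dz": -8, "turn": 0},
    {"fingers": 1, "dx": 0, "dy": 0, "dz": -8, "turn": 0},
    {"fingers": 1, "dx": 0, "dy": 0, "dz": -5, "turn": 0},
    {"fingers": 1, "dx": 0, "dy": 0, "dz": 0, "turn": 0},
  ],
)

```text
clock: 10.68
position: [0.4578, -0.1157, -0.002]
ee_rot: [0.015, 0.998, 0.057, 0.024]
contact_force: [-0.4, -0.6, 0.0]
width: 0.0001
```

Request:
play_rows(
  series=[
    {"fingers": 1, "dx": 0, "dy": 6, "dz": 0, "turn": -0.09},
    {"fingers": 1, "dx": 0, "dy": 6, "dz": 0, "turn": -0.09},
    {"fingers": 1, "dx": 1, "dy": 6, "dz": 0, "turn": -0.09},
    {"fingers": 1, "dx": 1, "dy": 6, "dz": 0, "turn": -0.09},
    {"fingers": 1, "dx": 2, "dy": 6, "dz": 0, "turn": -0.09},
    {"fingers": 1, "dx": 3, "dy": 6, "dz": 0, "turn": -0.09},
    {"fingers": 1, "dx": 3, "dy": 6, "dz": 0, "turn": -0.09},
    {"fingers": 1, "dx": 4, "dy": 6, "dz": 0, "turn": -0.09},
    {"fingers": 1, "dx": 0, "dy": 0, "dz": 0, "turn": 0},
    {"fingers": 1, "dx": 0, "dy": 0, "dz": 0, "turn": 0},
  ],
)

```text
clock: 11.52
position: [0.4709, -0.0677, -0.0028]
ee_rot: [0.024, 0.949, -0.314, 0.015]
contact_force: [-0.5, -1.0, 0.2]
width: -0.0002
```

```bash
python3 - <<'E'
from h import *
angle()
wrist()
E
```

```text
side [(np.float64(82.0), np.float64(105.0)), (np.float64(83.0), np.float64(105.0)), (np.float64(84.0), np.float64(104.0)), (np.float64(85.0), np.float64(104.0)), (np.float64(86.0), np.float64(103.0))]
top [(np.float64(90.0), np.float64(132.0)), (np.float64(89.0), np.float64(129.0)), (np.float64(91.0), np.float64(124.0)), (np.float64(88.0), np.float64(119.0)), (np.float64(87.0), np.float64(112.0))]
[ 0.4707 -0.068  -0.0028] yaw -36.6 [-0.5  0.6  0. ]
```

Click 2 (90 deg). On to the 67.5 deg gap.

Request:
play_rows(
  series=[
    {"fingers": 1, "dx": 4, "dy": 5, "dz": 0, "turn": -0.09},
    {"fingers": 1, "dx": 4, "dy": 4, "dz": 0, "turn": -0.09},
    {"fingers": 1, "dx": 4, "dy": 4, "dz": 0, "turn": -0.09},
    {"fingers": 1, "dx": 5, "dy": 4, "dz": 0, "turn": -0.09},
    {"fingers": 1, "dx": 6, "dy": 3, "dz": 0, "turn": -0.1},
    {"fingers": 1, "dx": 6, "dy": 2, "dz": 0, "turn": -0.1},
    {"fingers": 1, "dx": 6, "dy": 1, "dz": 0, "turn": -0.1},
    {"fingers": 1, "dx": 6, "dy": 1, "dz": 0, "turn": -0.1},
    {"fingers": 1, "dx": 0, "dy": 0, "dz": 0, "turn": 0},
    {"fingers": 1, "dx": 0, "dy": 0, "dz": 0, "turn": 0},
  ],
)

```text
clock: 12.5
position: [0.5031, -0.0463, -0.0039]
ee_rot: [0.03, 0.755, -0.655, -0.003]
contact_force: [1.2, 0.4, 0.4]
width: 0.0002
```

```bash
python3 - <<'E'
from h import *
angle()
wrist()
E
```

```text
side [(np.float64(131.0), np.float64(159.0)), (np.float64(130.0), np.float64(159.0)), (np.float64(129.0), np.float64(159.0)), (np.float64(127.0), np.float64(159.0)), (np.float64(128.0), np.float64(159.0))]
top [(np.float64(58.0), np.float64(193.0)), (np.float64(59.0), np.float64(193.0)), (np.float64(60.0), np.float64(193.0)), (np.float64(61.0), np.float64(193.0)), (np.float64(57.0), np.float64(193.0))]
[ 0.5031 -0.0463 -0.0038] yaw -81.9 [ 0.1  0.2 -0.4]
```

It's at click 3 (side 130 deg; the arm hides the top view). I'll lift, return to the +22.5 deg gap and check before the last click.

Request:
play_rows(
  series=[
    {"fingers": 1, "dx": 3, "dy": 0, "dz": 12, "turn": 0},
    {"fingers": 1, "dx": 0, "dy": 0, "dz": 14, "turn": 0},
    {"fingers": 1, "dx": 0, "dy": 0, "dz": 12, "turn": 0},
    {"fingers": 1, "dx": -4, "dy": -3, "dz": 3, "turn": 0.1},
    {"fingers": 1, "dx": -4, "dy": -3, "dz": 0, "turn": 0.1},
    {"fingers": 1, "dx": -4, "dy": -3, "dz": 0, "turn": 0.1},
    {"fingers": 1, "dx": -4, "dy": -3, "dz": 0, "turn": 0.1},
    {"fingers": 1, "dx": -4, "dy": -3, "dz": 0, "turn": 0.1},
    {"fingers": 1, "dx": -4, "dy": -3, "dz": 0, "turn": 0.1},
    {"fingers": 1, "dx": -4, "dy": -2, "dz": 0, "turn": 0.1},
    {"fingers": 1, "dx": 0, "dy": 0, "dz": 0, "turn": 0},
    {"fingers": 1, "dx": 0, "dy": 0, "dz": 0, "turn": 0},
  ],
)

```text
clock: 13.65
position: [0.4696, -0.068, 0.0395]
ee_rot: [0.032, 0.942, -0.334, 0.007]
contact_force: [0.7, -0.6, -0.2]
width: 0.0
```

```bash
python3 - <<'E'
from h import *
angle()
im=wrist();W=im['pixels'][0:450,170:640];a=get_image('side')['pixels'][260:410,180:380]
W=cv2.resize(W,(418,400));A=cv2.resize(a,(380,285));c=np.zeros((400,798,3),np.uint8);c[:,:418]=W;c[:285,418:]=A
cv2.imwrite('pics/s6.png',c[:,:,::-1])
E
```

```text
side [(np.float64(131.0), np.float64(166.0)), (np.float64(130.0), np.float64(166.0)), (np.float64(129.0), np.float64(166.0)), (np.float64(133.0), np.float64(161.0)), (np.float64(132.0), np.float64(161.0))]
top [(np.float64(139.0), np.float64(220.0)), (np.float64(138.0), np.float64(220.0)), (np.float64(137.0), np.float64(213.0)), (np.float64(136.0), np.float64(213.0)), (np.float64(135.0), np.float64(201.0))]
[ 0.4699 -0.0678  0.0394] yaw -39.0 [-0.4  0.5 -0.2]
```

View pics/s6.png

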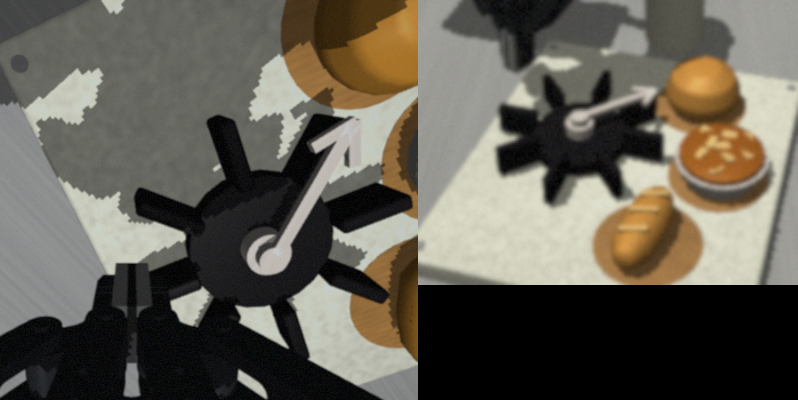

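The pointer ((280,250) to (350,120) in the wrist crop) now points at the bun, click 3. One more click to the tart: lower and push.

Request:
play_rows(
  series=[
    {"fingers": 1, "dx": 2, "dy": -1, "dz": -8, "turn": 0.04},
    {"fingers": 1, "dx": 0, "dy": 0, "dz": -10, "turn": 0},
    {"fingers": 1, "dx": 0, "dy": 0, "dz": -8, "turn": 0},
    {"fingers": 1, "dx": 0, "dy": 0, "dz": -8, "turn": 0},
    {"fingers": 1, "dx": 0, "dy": 0, "dz": -4, "turn": 0},
    {"fingers": 1, "dx": 0, "dy": 0, "dz": 0, "turn": 0},
  ],
)

```text
clock: 14.35
position: [0.4752, -0.0688, -0.0003]
ee_rot: [0.031, 0.949, -0.315, 0.01]
contact_force: [0.2, -0.4, -0.7]
width: -0.0003
```

Request:
play_rows(
  series=[
    {"fingers": 1, "dx": 3, "dy": 5, "dz": 0, "turn": -0.09},
    {"fingers": 1, "dx": 4, "dy": 4, "dz": 0, "turn": -0.09},
    {"fingers": 1, "dx": 4, "dy": 4, "dz": 0, "turn": -0.09},
    {"fingers": 1, "dx": 5, "dy": 4, "dz": 0, "turn": -0.09},
    {"fingers": 1, "dx": 6, "dy": 3, "dz": 0, "turn": -0.1},
    {"fingers": 1, "dx": 6, "dy": 2, "dz": 0, "turn": -0.1},
    {"fingers": 1, "dx": 5, "dy": 1, "dz": 0, "turn": -0.1},
    {"fingers": 1, "dx": 5, "dy": 1, "dz": 0, "turn": -0.1},
    {"fingers": 1, "dx": 0, "dy": 0, "dz": 0, "turn": 0},
    {"fingers": 1, "dx": 0, "dy": 0, "dz": 0, "turn": 0},
  ],
)

```text
clock: 15.18
position: [0.5109, -0.0446, -0.0007]
ee_rot: [0.035, 0.753, -0.657, -0.007]
contact_force: [-0.9, 0.3, -0.5]
width: 0.0
```

```bash
python3 - <<'E'
from h import *
angle()
wrist()
E
```

```text
side [(np.float64(176.0), np.float64(164.0)), (np.float64(175.0), np.float64(164.0)), (np.float64(173.0), np.float64(160.0)), (np.float64(174.0), np.float64(160.0)), (np.float64(177.0), np.float64(154.0))]
top [(np.float64(243.0), np.float64(195.0)), (np.float64(244.0), np.float64(195.0)), (np.float64(245.0), np.float64(195.0)), (np.float64(246.0), np.float64(195.0)), (np.float64(248.0), np.float64(195.0))]
[ 0.5107 -0.0445 -0.0007] yaw -82.2 [ 0.2 -0.1  0.5]
```

Side view reads 175 deg, click 4. I'll lift straight up and clear the wheel toward the robot.

Request:
play_rows(
  series=[
    {"fingers": 1, "dx": 0, "dy": 0, "dz": 12, "turn": 0},
    {"fingers": 1, "dx": 0, "dy": 0, "dz": 15, "turn": 0},
    {"fingers": 1, "dx": 0, "dy": 0, "dz": 25, "turn": 0},
    {"fingers": 1, "dx": 0, "dy": 0, "dz": 35, "turn": 0},
    {"fingers": 1, "dx": 0, "dy": 0, "dz": 35, "turn": 0},
    {"fingers": 1, "dx": -15, "dy": 0, "dz": 25, "turn": 0},
    {"fingers": 1, "dx": -25, "dy": 15, "dz": 10, "turn": 0},
    {"fingers": 1, "dx": -25, "dy": 20, "dz": 0, "turn": 0},
    {"fingers": 1, "dx": -25, "dy": 20, "dz": 0, "turn": 0},
    {"fingers": 1, "dx": -25, "dy": 20, "dz": 0, "turn": 0},
    {"fingers": 1, "dx": -15, "dy": 10, "dz": 0, "turn": 0},
    {"fingers": 1, "dx": 0, "dy": 0, "dz": 0, "turn": 0},
    {"fingers": 1, "dx": 0, "dy": 0, "dz": 0, "turn": 0},
    {"fingers": 1, "dx": 0, "dy": 0, "dz": 0, "turn": 0},
  ],
)

```text
clock: 16.5
position: [0.3668, 0.0421, 0.163]
ee_rot: [0.035, 0.757, -0.652, -0.008]
contact_force: [1.2, 0.1, -0.7]
width: 0.0002
```

```bash
python3 - <<'E'
from h import *
angle();print(get_state()['position'],get_state()['contact_force'])
t=get_image('top');a=get_image('side')
B=cv2.resize(t['pixels'][180:360,240:540],(500,300));A=cv2.resize(a['pixels'][230:470,160:400],(300,300))
cv2.imwrite('pics/f.png',np.hstack([B,A])[:,:,::-1])
E
```

```text
side [(np.float64(176.0), np.float64(158.0)), (np.float64(174.0), np.float64(158.0)), (np.float64(175.0), np.float64(158.0)), (np.float64(173.0), np.float64(157.0)), (np.float64(177.0), np.float64(150.0))]
top [(np.float64(183.0), np.float64(215.0)), (np.float64(184.0), np.float64(214.0)), (np.float64(185.0), np.float64(214.0)), (np.float64(181.0), np.float64(190.0)), (np.float64(182.0), np.float64(190.0))]
[0.36764165 0.04176809 0.16295862] [-0.16131311 -0.2869772  -0.7991143 ]
```

View pics/f.png

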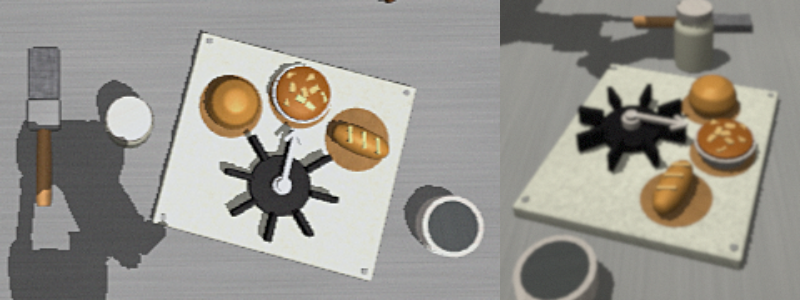

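The pointer ((283,185) to (292,135) in the top crop) aims straight at the tart. The samples, shaker, pans and brush are all where they started, and the arm is clear.

```bash
python3 -c "
from rig import *
print(sign_off())"
```

```text
the job is handed in; nothing more can be done
None
```

The dial now rests on the almond tart, at the middle place. I advanced it four clicks from click 0, one at a time, pushing the tabs with the shut fingertips, and never ran it past the tart.

**Last checks:**
- **Pointer:** it reads about 184° in the top view and 175° in the side view. They differ by 9°, similar to the spread at the earlier clicks, and sit either side of 180°. The final picture shows the pointer aimed straight at the tart.
- **Surroundings:** the samples, shaker, pans and brush look unmoved in that picture. The arm is clear of everything.
- **Force and time:** force readings at the end of each move stayed around 2 N or less. The job was handed in at about 17 s.

**What disagreed:** the real fingertips sit about 35 mm behind the TCP, not 11 mm ahead as stated. Because of that, my first sweep passed over the wheel without touching it. Both cameras showed the offset, and I corrected for it before pushing.

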